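# Stand the fallen card holders back up

### The job

Two of the card holders on the dessert counter have been knocked onto their backs. With a fingertip, push the raised foot of each one over so that the holder stands upright on its foot again, about where it lies (it may slide a few centimetres), without lifting it off the counter. Leave the holder that already stands, and the dessert cup and dishes on the counter, where they are.

Things in the scene. Friction and masses are not known exactly. Their poses are not given: they have to be found in the camera images.
- tall_holder: larger holder lying on its back, loose, about 220 g: an L of a black upright plate 105 mm long and a steel foot plate 70 mm long, both 80 wide, 5 thick. Origin: middle of the outer heel edge, on the counter. x: heel to top of upright, z: heel to toe of foot, y along the heel. At the start x is level, z up (foot a wall at x 0 to 5 mm); standing, x is up, z level along the start's -x.
- short_holder: smaller holder lying on its back, loose, about 140 g: an L of a black upright plate 80 mm long and a steel foot plate 55 mm long, both 60 wide, 5 thick. Origin: middle of the outer heel edge, on the counter. x: heel to top of upright, z: heel to toe of foot, y along the heel. At the start x is level, z up (foot a wall at x 0 to 5 mm); standing, x is up, z level along the start's -x.
- tall_toe (a point): middle of the toe edge of the larger holder's foot, 70 mm from the heel, at the start the top of the raised foot. Pushed level near here towards the holder's -x, with under 3 N, the holder pivots on its heel, which stays nearly in place, and falls onto its foot by itself once turned by about 30 degrees
- short_toe (a point): middle of the toe edge of the smaller holder's foot, 55 mm from the heel, at the start the top of the raised foot. Pushed level near here towards the holder's -x, with under 3 N, the holder pivots on its heel, which stays nearly in place, and falls onto its foot by itself once turned by about 30 degrees
- dessert_cup: a square caramel dessert cup standing on the counter between the holders, 50 mm square at the top, 72 mm tall (97 mm with the round wafer on top), loose, about 120 g; origin under its centre, z up
- standing_holder: a third card holder, already standing, as large as the smaller fallen one: 80 mm tall, 60 mm wide, foot 55 mm; loose; origin at the middle of the heel edge on the counter, z up, foot along -x; to be left alone
- left_dish: a white square dish with a green cake on it, one piece, 95 mm square, 57 mm tall, on the left (+y); loose; origin under its centre, z up
- right_dish: the same dish with a cake on the right (-y)
Mind the look-alikes: they are no part of the job. What is shaped like the short_holder but blue or purple is not meant.

How it is judged:
At the end, for the whole second after the job is handed in: Both fallen card holders stand on their feet, at rest, upright to within 0.1 rad, the heel edge on the counter and at most 60 mm from where it lay; the third holder, cup and dishes are within 25 mm of where they were (angle between each of tall_holder, short_holder's own x axis and vertical below 0.1 rad and distance of each of tall_holder, short_holder from where it was at the start of the episode below 0.06 m and height (world z) of each of tall_holder, short_holder below 0.008 m and linear speed of each of tall_holder, short_holder below 0.02 m/s and angular speed of each of tall_holder, short_holder below 0.15 rad/s and distance of each of dessert_cup, standing_holder, left_dish, right_dish from where it was at the start of the episode below 0.025 m); the robot touches nothing.
It fails at once if the larger fallen holder is lifted or thrown: its heel edge rises more than 30 mm above the counter (height (world z) of tall_holder above 0.03 m).
It fails at once if the smaller fallen holder is lifted or thrown: its heel edge rises more than 30 mm above the counter (height (world z) of short_holder above 0.03 m).
It fails at once if the standing holder is shoved by more than 25 mm or tipped by more than 0.3 rad (distance of standing_holder from where it was at the start of the episode above 0.025 m or angle between standing_holder's own z axis and vertical above 0.3 rad).
It fails at once if the dessert cup is shoved by more than 25 mm or tipped by more than 0.3 rad (distance of dessert_cup from where it was at the start of the episode above 0.025 m or angle between dessert_cup's own z axis and vertical above 0.3 rad).
It fails at once if a dish with its cake is shoved by more than 25 mm or tipped by more than 0.3 rad (distance of any of left_dish, right_dish from where it was at the start of the episode above 0.025 m or angle between any of left_dish, right_dish's own z axis and vertical above 0.3 rad).
It also fails if it takes over 45 s, if anything falls off the work surface, if the arm or the gripper's body presses on something with over 40 N, if the wrist force passes 120 N, or if a joint passes its speed limit or range.

### The arm

A 7-joint arm with a two-finger parallel gripper is mounted at the origin on the work surface. World frame = base frame: x ahead of the robot, y to its left, z up, the work surface at z = 0. Lengths are in m, angles in rad, forces in N, time in s.
With the tool pointing down it reaches from about 0.4 to 0.85 m from the base axis. Payload 10.4 kg.
Tool frame: the origin (TCP) lies at the centre of the arm's flange, where the gripper is bolted on; the fingertips stand 173 mm ahead of it and the grasp point (between the pads) lies 155 mm ahead of it; z points along the fingers, y is the line along which they close (so a half turn about z gives the same grasp; the last joint's range is limited). The gripper opens to 85 mm and grips with 20 to 120 N. Pads are 22 mm wide; open, the fingers measure 114 mm over their backs; the gripper's body (76 mm by 85 mm) begins 54 mm behind the grasp point. The pads swing forward as they close: fully open they stand 13 mm farther back than shut.
Start: joints at [1.195, 0.332, -0.065, 1.46, 0.022, 1.35, -0.088], TCP at [0.216, -0.587, 0.405] pointing down, gripper open.
Joint ranges: [-2.6, 2.6], [-0.5, 2.12], [-1.47, 1.34], [0.16, 2.42], [-1.27, 4.41], [0.06, 2.06], [-2.6, 2.6]. Speed limits (rad/s): [2.22, 2.22, 2.79, 2.79, 3.14, 3.14, 3.14].

### API

Orientations are given as a unit quaternion [x, y, z, w].
In Python, from workcell import manip, viewer, finder gives the robot as it stands.
- The arm moves only by the tool arm_command, never from a script. Its argument "plan" is a list of rows, each an object with "dp": the shift along the tool's x, y, z in mm, a list of three; "spin": the turn about the tool's z in rad. A call has 1 to 5 rows; each row shifts and turns the commanded pose from where the row before left it, along the tool's axes as they then stand; what a row does not reach is not made up. A row lasts 1/10 s, in which the tool goes at most 50 mm and 8.59 degrees, less where a joint would pass 70% of its speed; a pose out of reach is approached as far as the arm can. A call is refused whole if a number of a shift passes 50 or a number of a turn 0.15, either way. A call with a gripper value outside its range is refused whole. "grip" is the closure, from -1 (fully open) to 1 (shut), set as the call begins (left out, the last holds). The fingers move at their own pace and stop on an object; "newtons" is the grip in N (left out, the last holds). Time passes only in rows, so rows that do not move let the fingers close. It gives the time, the measured TCP pose, the force, the opening and the grip force at its end, in the units of the state.
- manip.get_obs(): the state, without advancing time (a new reading comes with each control period).
- viewer.camera(name): name is "side" or "top"; returns the picture (400x640x3 uint8, blue, green, red); there is no depth.
- viewer.camera_params(name): a dict with "vertical_fov" (degrees; the focal length in pixels is half the picture's height over the tangent of half this angle, whatever the lens; pixels are square), "cx", "cy" (the principal point, pixels), "R" (3x3) and "t" (3): a world point X has camera coordinates R X + t. Camera axes: x right, y down, z forward; pixel columns grow to the right and rows downward; lengths in m; the calibration is good to about 2 mm. A picture is of the moment at which its call begins. camera_params takes no time and is no camera call.
- manip.hand_in(): hands the job in; it is judged then, once.
Trained networks look in the newest picture that a camera, given by its name, has taken for a name from the list of things; names that differ only in an ending like _2 or _b are one class to them, and where a whole thing is asked for, a point or a joint stands for the part that bears it (a point fixed in the world has none). Each returns a list of dicts, best first, with "score" (0 to 1); they miss things now and then, are a little off and sometimes report something else, mostly with a low value. They report only what shows in the picture. A call takes as long as a camera call. They do not tell look-alikes from the thing itself.
- finder.find_in(camera, thing): "position" ([x, y, z] in m, in world coordinates, good to about 4 mm: the middle of the surface that is visible of it).
The state is a dict: "clock": time; "joint_pos": joint angles; "joint_velocities": joint speeds; "tau": joint torques, N m; "position": TCP position; "ee_rot": TCP orientation; "ft_force": force on the tool from outside, world axes, zero at the start; "torque": the same for the moment, N m; "grip_width": opening from 0.0 (shut) to 1.0 (fully open); "grasp_force": force on a finger pad.
Only numpy, scipy, OpenCV 4.12 (cv2) and the standard library are available. Lean on these libraries where they do the work, as an engineer would, in place of code of your own. Each camera call takes 0.05 s, during which the arm holds its last target. There are 200 camera calls.

## Working session

There is one attempt and no reset: what is moved stays moved. The work goes in short steps, Python scripts to look and compute and a tool call to move; the robot and the scene stay as the last step left them, time stands still between calls to the robot, and variables do not carry over. Pictures are saved under pics/ and viewed, at most 10 in all, crops included, and the job is handed in when it is done.

Besides the shell and the picture viewer there is one more tool, called after "Call:" as a command line: name --argument value ..., lists and objects as JSON in quotes. arm_command: Moves the arm, as the interface text tells. Its arguments: {"type":"object","properties":{"plan":{"type":"array","items":{"type":"object","properties":{"dp":{"type":"array","items":{"type":"number"}},"spin":{"type":"number"}}}},"grip":{"type":"number"},"newtons":{"type":"number"}},"required":["plan"]}

```bash
mkdir -p pics
cat > h.py <<'E'
from workcell import manip, viewer, finder
import numpy as np, cv2
def proj(n,X):
    p=viewer.camera_params(n); f=200/np.tan(np.radians(p['vertical_fov'])/2)
    c=np.array(p['R'])@np.array(X)+np.array(p['t']); return np.array([p['cx']+f*c[0]/c[2],p['cy']+f*c[1]/c[2]])
def back(n,uv,z):
    p=viewer.camera_params(n); f=200/np.tan(np.radians(p['vertical_fov'])/2);R=np.array(p['R']);t=np.array(p['t'])
    d=R.T@np.array([(uv[0]-p['cx'])/f,(uv[1]-p['cy'])/f,1]); o=-R.T@t
    return o+d*(z-o[2])/d[2]
E
python3 - <<'E'
from h import *
for n in ('top','side'):
    cv2.imwrite(f'pics/{n}0.png',viewer.camera(n))
    for k in ['tall_holder','short_holder','tall_toe','short_toe','dessert_cup','standing_holder','left_dish','right_dish']:
        try:
            for r in finder.find_in(n,k)[:4]: print(n,k,np.round(r['position'],3),round(r['score'],2),proj(n,r['position']).round())
        except Exception as e: print(k,e)
o=manip.get_obs();print(o['clock'],o['position'],o['ee_rot'])
E
```

```text
top tall_holder [ 0.556 -0.274  0.007] 0.73 [412. 189.]
top short_holder [0.635 0.113 0.01 ] 0.95 [282. 161.]
top short_holder [0.51  0.168 0.005] 0.88 [262. 202.]
top short_holder [0.41  0.274 0.008] 0.79 [225. 236.]
top short_holder [ 0.33   0.128 -0.001] 0.76 [275. 264.]
top tall_toe [ 0.554 -0.279  0.005] 0.73 [413. 189.]
top short_toe [0.412 0.267 0.004] 0.95 [227. 235.]
top short_toe [0.556 0.298 0.003] 0.86 [219. 187.]
top short_toe [0.64  0.119 0.009] 0.85 [280. 160.]
top short_toe [0.514 0.17  0.008] 0.77 [262. 201.]
top dessert_cup [ 0.421 -0.002  0.067] 0.59 [320. 231.]
top standing_holder [0.581 0.007 0.003] 0.74 [317. 180.]
top left_dish [0.473 0.439 0.006] 0.95 [169. 214.]
top right_dish [ 0.448 -0.417  0.01 ] 0.96 [461. 225.]
top right_dish [ 0.555 -0.278  0.003] 0.4 [413. 189.]
side tall_holder [ 0.518 -0.255  0.03 ] 0.71 [347. 181.]
side short_holder [0.476 0.176 0.007] 0.94 [277. 244.]
side short_holder [0.422 0.275 0.003] 0.83 [266. 270.]
side short_holder [ 0.554  0.301 -0.002] 0.82 [226. 258.]
side short_holder [0.622 0.12  0.004] 0.76 [255. 221.]
side tall_toe [ 0.515 -0.253  0.026] 0.81 [347. 182.]
side short_toe [0.475 0.172 0.002] 0.79 [278. 245.]
side short_toe [0.423 0.281 0.006] 0.79 [264. 270.]
side short_toe [0.623 0.117 0.004] 0.78 [256. 220.]
side short_toe [0.32  0.157 0.018] 0.66 [324. 258.]
side dessert_cup [0.416 0.019 0.048] 0.83 [325. 216.]
side dessert_cup [0.476 0.18  0.005] 0.68 [276. 245.]
side standing_holder [0.593 0.009 0.017] 0.59 [285. 206.]
side standing_holder [0.477 0.175 0.004] 0.38 [277. 244.]
side left_dish [0.467 0.457 0.014] 0.86 [198. 299.]
side right_dish [ 0.435 -0.4    0.012] 0.83 [385. 178.]
0.9 [ 0.21596194 -0.58652214  0.40475234] [9.84481905e-01 1.75486105e-01 1.99389718e-05 7.53284865e-05]
```

Run:
```python
from h import *
a=cv2.imread('pics/top0.png')[140:290,150:480]
cv2.imwrite('pics/a.png',cv2.resize(a,None,fx=2.4,fy=2.4,interpolation=cv2.INTER_CUBIC))
b=cv2.imread('pics/side0.png')[140:340,160:430]
cv2.imwrite('pics/b.png',cv2.resize(b,None,fx=2.9,fy=2.9,interpolation=cv2.INTER_CUBIC))
```

```text
(no output)
```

View pics/a.png

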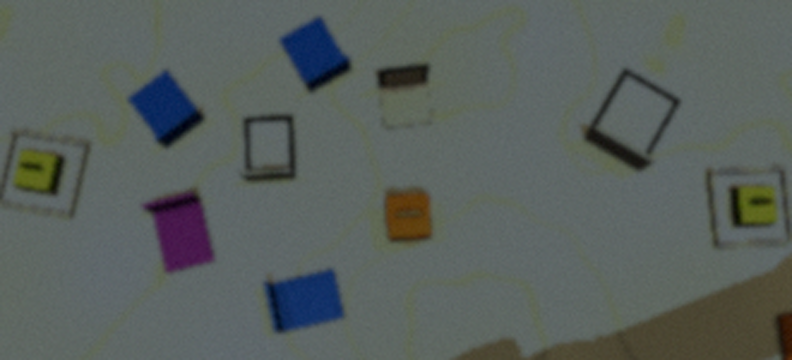

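View pics/b.png

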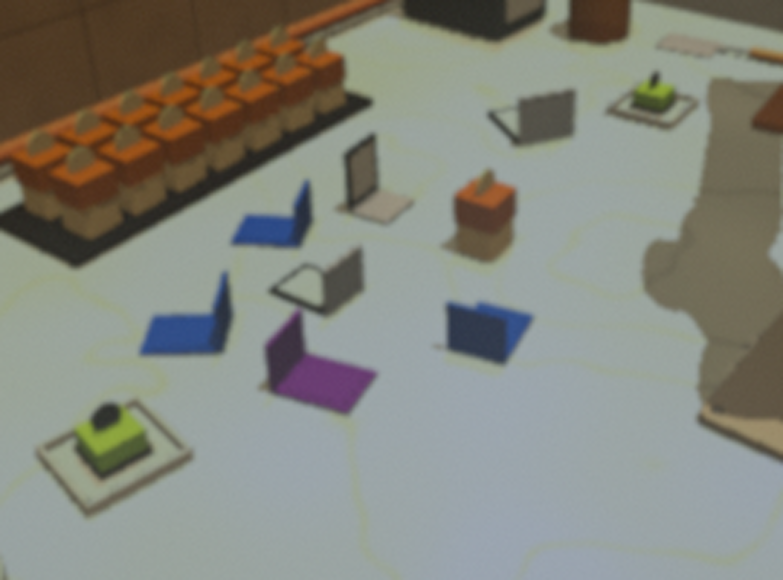

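Run:
```python
from h import *
p=viewer.camera_params('top'); print('campos',-np.array(p['R']).T@np.array(p['t']))
def f(q): return [150+q[0]/2.4-.3,140+q[1]/2.4-.3]
for n,(A,B),L,W,T in [('short',((245,118),(293,116)),.08,.06,.055),('tall',((627,70),(679,101)),.105,.08,.07)]:
    P=back('top',f(A),.005);Q=back('top',f(B),.005);y=(P-Q);print(n,P.round(3),Q.round(3),'width',np.linalg.norm(y)); y/=np.linalg.norm(y)
    x=np.cross(y,[0,0,1]); H=(P+Q)/2-L*x; print('x axis',x.round(3),'heel',H.round(3))
    for c in ('top','side'):
        for z in (0,T):
            for s in (1,-1):
                u=proj(c,H+[0,0,z-.005]+s*W/2*y); print(c,z,s,u.round(1),(((u-[150,140])*2.4) if c=='top' else (u-[160,140])*2.9).round())
print(back('top',f((587,130)),.07),back('top',f((645,167)),.07))
print(back('top',f((245,178)),.055),back('top',f((295,177)),.055))
```

```text
campos [0.29251253 0.01094224 1.21725015]
short [0.551 0.201 0.005] [0.554 0.142 0.005] width 0.05930404129859203
x axis [ 0.999  0.054 -0.   ] heel [0.473 0.167 0.005]
top 0 1 [252.4 215.8] [246. 182.]
top 0 -1 [272.8 214.9] [295. 180.]
top 0.055 1 [249.5 212.9] [239. 175.]
top 0.055 -1 [270.8 212. ] [290. 173.]
side 0 1 [273.2 250. ] [328. 319.]
side 0 -1 [286.3 240. ] [366. 290.]
side 0.055 1 [271.9 234.1] [325. 273.]
side 0.055 -1 [285.4 224.5] [364. 245.]
tall [ 0.618 -0.275  0.005] [ 0.579 -0.339  0.005] width 0.07491040185807595
x axis [ 0.853 -0.521  0.   ] heel [ 0.509 -0.252  0.005]
top 0 1 [392.3 197.8] [582. 139.]
top 0 -1 [415.6 211.9] [637. 172.]
top 0.07 1 [396.9 193.1] [593. 127.]
top 0.07 -1 [421.5 208. ] [652. 163.]
side 0 1 [338.7 190.9] [518. 148.]
side 0 -1 [358.  187.2] [574. 137.]
side 0.07 1 [339.1 173.9] [519.  98.]
side 0.07 -1 [358.8 170.4] [577.  88.]
[ 0.52716146 -0.21027998  0.07      ] [ 0.48390188 -0.2771786   0.07      ]
[0.46821858 0.19039349 0.055     ] [0.47003305 0.1318027  0.055     ]
```

The top picture shows three plates with black frames and grey feet. The tall one lies at crop (630,120), full picture (413,190). The short one is at crop (270,147), full picture (262,201). The third already stands at crop (403,90).

Four other pieces are shaped like short_holder: three blue ones at crop (165,108), (315,53) and (305,300), and a purple one at (183,232). The side crop confirms that only the piece at side crop (318,285) is black and steel, so that is short_holder.

I'll do the tall one first.

Call:
arm_command --plan '[{"dp": [42,-19,0]},{"dp": [42,-19,0]},{"dp": [42,-19,0]},{"dp": [42,-19,0]},{"dp": [42,-19,0]}]' --grip 1

```text
invalid input at $.plan[0]: expected keys dp, spin
```

Call:
arm_command --plan '[{"dp": [42,-19,0]},{"dp": [42,-19,0]},{"dp": [42,-19,0]},{"dp": [42,-19,0]},{"dp": [42,-19,0]}]'

```text
invalid input at $.plan[0]: expected keys dp, spin
```

Call:
arm_command --plan '[{"dp": [0,0,0],"spin": 0.148},{"dp": [0,0,0],"spin": 0.148},{"dp": [0,0,0],"spin": 0.148},{"dp": [0,0,0],"spin": 0.148},{"dp": [0,0,0],"spin": 0.148}]'

```text
clock: 1.4
position: [0.216, -0.5865, 0.4047]
ee_rot: [0.981, -0.195, 0.0, 0.0]
ft_force: [0.5, -0.2, -0.0]
grip_width: 1.0
grasp_force: 0.0
```

Call:
arm_command --plan '[{"dp": [0,0,0],"spin": 0.148},{"dp": [0,0,0]},{"dp": [0,0,0]}]'

```text
invalid input at $.plan[1]: expected keys dp, spin
```

Call:
arm_command --plan '[{"dp": [0,0,0],"spin": 0.15},{"dp": [11,-44,0],"spin": 0},{"dp": [11,-44,0],"spin": 0},{"dp": [11,-44,0],"spin": 0},{"dp": [11,-44,0],"spin": 0}]' --grip 1

```text
clock: 1.9
position: [0.3449, -0.4563, 0.4049]
ee_rot: [0.964, -0.265, 0.0, 0.0]
ft_force: [0.4, -1.1, 0.8]
grip_width: 0.146
grasp_force: 0.0
```

Call:
arm_command --plan '[{"dp": [11,-44,0],"spin": 0},{"dp": [11,-44,0],"spin": 0},{"dp": [11,-44,0],"spin": 0},{"dp": [11,-44,0],"spin": 0},{"dp": [11,-44,0],"spin": 0}]'

```text
clock: 2.4
position: [0.5047, -0.2955, 0.405]
ee_rot: [0.964, -0.265, 0.0, 0.0]
ft_force: [1.0, -0.3, -0.2]
grip_width: 0.001
grasp_force: 0.0
```

Call:
arm_command --plan '[{"dp": [11,-44,0],"spin": 0},{"dp": [0,0,0],"spin": 0},{"dp": [0,0,0],"spin": 0}]'

```text
clock: 2.7
position: [0.5363, -0.2637, 0.4045]
ee_rot: [0.964, -0.264, -0.0, -0.0]
ft_force: [-0.1, -0.5, -0.1]
grip_width: 0.002
grasp_force: 0.0
```

Call:
arm_command --plan '[{"dp": [5,0,40],"spin": 0},{"dp": [0,0,40],"spin": 0},{"dp": [0,0,40],"spin": 0},{"dp": [0,0,30],"spin": 0},{"dp": [0,0,0],"spin": 0}]'

```text
clock: 3.2
position: [0.5375, -0.2683, 0.2505]
ee_rot: [0.964, -0.266, -0.004, -0.0]
ft_force: [-0.6, 0.1, 0.3]
grip_width: -0.0
grasp_force: 0.0
```

Run:
```python
from h import *
a=viewer.camera('top')[140:290,330:480];b=viewer.camera('side')[120:270,280:430]
cv2.imwrite('pics/c.png',cv2.resize(np.hstack([a,b]),None,fx=2.6,fy=2.6,interpolation=cv2.INTER_CUBIC))
```

```text
(no output)
```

View pics/c.png

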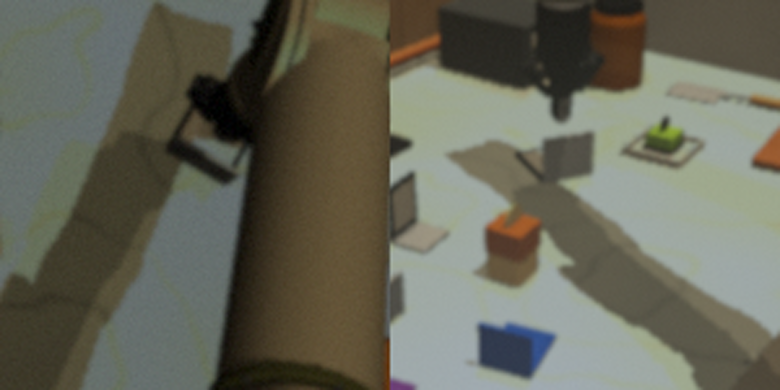

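The fingertip shows at (562,118) in the side half, just behind the tall foot's toe edge at (568,135), so it is on the inner side. I'll lower it and push.

Call:
arm_command --plan '[{"dp": [0,0,18],"spin": 0},{"dp": [0,0,0],"spin": 0},{"dp": [-6,0,0],"spin": 0},{"dp": [-6,0,0],"spin": 0},{"dp": [-5,0,0],"spin": 0}]'

```text
clock: 3.8
position: [0.5251, -0.2585, 0.2379]
ee_rot: [0.964, -0.265, 0.001, 0.0]
ft_force: [-0.2, 0.6, -0.4]
grip_width: -0.001
grasp_force: 0.1
```

Call:
arm_command --plan '[{"dp": [-6,0,0],"spin": 0},{"dp": [-6,0,0],"spin": 0},{"dp": [-6,0,1],"spin": 0},{"dp": [-6,0,1],"spin": 0},{"dp": [-6,0,1],"spin": 0}]'

```text
clock: 4.3
position: [0.4991, -0.243, 0.2335]
ee_rot: [0.964, -0.265, -0.0, 0.0]
ft_force: [-0.1, -0.8, 0.1]
grip_width: -0.001
grasp_force: 0.0
```

Run:
```python
from h import *
a=viewer.camera('top')[140:290,330:480];b=viewer.camera('side')[120:270,280:430]
cv2.imwrite('pics/d.png',cv2.resize(np.hstack([a,b]),None,fx=2.6,fy=2.6,interpolation=cv2.INTER_CUBIC))
```

```text
(no output)
```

View pics/d.png

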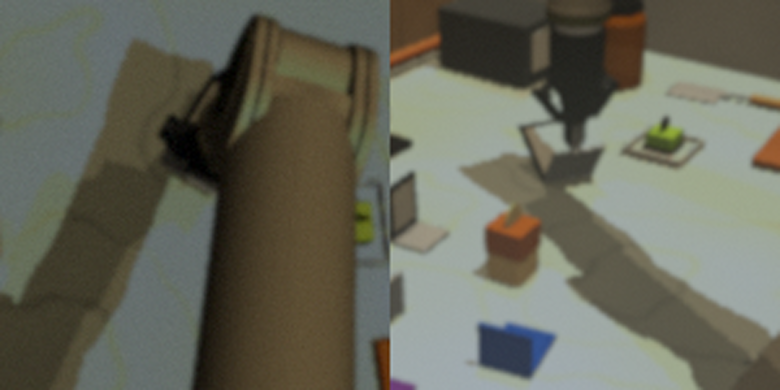

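It is tipping about its heel as planned: the foot leans over at side (575,165) and the upright is rising. I'll keep pushing.

Call:
arm_command --plan '[{"dp": [-7,0,1],"spin": 0},{"dp": [-7,0,1],"spin": 0},{"dp": [-7,0,0],"spin": 0},{"dp": [-7,0,0],"spin": 0},{"dp": [-7,0,0],"spin": 0}]'

```text
clock: 4.9
position: [0.4689, -0.2251, 0.2318]
ee_rot: [0.964, -0.265, 0.0, 0.0]
ft_force: [-1.7, -0.4, 0.0]
grip_width: -0.001
grasp_force: 0.0
```

Call:
arm_command --plan '[{"dp": [-7,0,0],"spin": 0},{"dp": [-7,0,0],"spin": 0},{"dp": [0,0,0],"spin": 0},{"dp": [0,0,0],"spin": 0}]'

```text
clock: 5.3
position: [0.4575, -0.2182, 0.2319]
ee_rot: [0.964, -0.265, 0.0, 0.0]
ft_force: [1.0, -1.0, -0.3]
grip_width: 0.001
grasp_force: 0.0
```

Run:
```python
from h import *
a=viewer.camera('top')[140:290,330:480];b=viewer.camera('side')[120:270,280:430]
cv2.imwrite('pics/e.png',cv2.resize(np.hstack([a,b]),None,fx=2.6,fy=2.6,interpolation=cv2.INTER_CUBIC))
```

```text
(no output)
```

View pics/e.png

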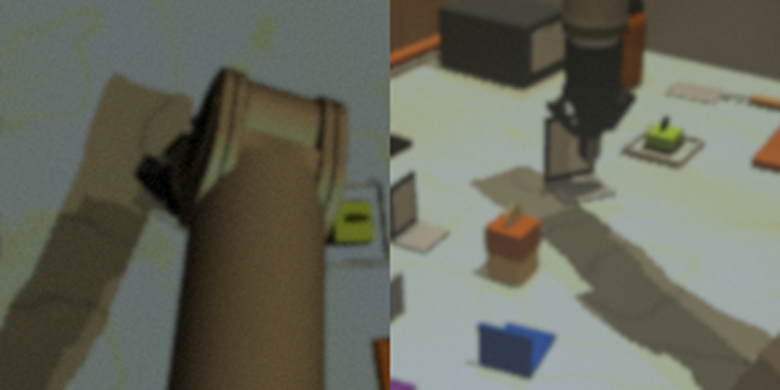

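The tall holder stands on its foot at side (580,160). I'll retract upward and go to the short one.

Call:
arm_command --plan '[{"dp": [-5,0,-30],"spin": 0},{"dp": [0,0,-45],"spin": 0},{"dp": [0,0,-45],"spin": 0},{"dp": [0,0,-45],"spin": 0},{"dp": [0,0,0],"spin": -0.143}]'

```text
clock: 5.9
position: [0.4545, -0.216, 0.4033]
ee_rot: [0.981, -0.196, 0.005, 0.001]
ft_force: [0.7, -1.4, -0.3]
grip_width: 0.003
grasp_force: 0.0
```

Call:
arm_command --plan '[{"dp": [0,0,0],"spin": -0.143},{"dp": [0,0,0],"spin": -0.143},{"dp": [0,0,0],"spin": -0.143},{"dp": [9,-48,0],"spin": 0},{"dp": [9,-48,0],"spin": 0}]'

```text
clock: 6.4
position: [0.4679, -0.1189, 0.3967]
ee_rot: [1.0, 0.016, 0.0, -0.0]
ft_force: [1.2, 0.4, 0.4]
grip_width: 0.002
grasp_force: 0.0
```

Call:
arm_command --plan '[{"dp": [9,-48,0],"spin": 0},{"dp": [9,-48,0],"spin": 0},{"dp": [9,-48,0],"spin": 0},{"dp": [9,-48,0],"spin": 0},{"dp": [9,-48,0],"spin": 0}]'

```text
clock: 6.9
position: [0.5046, 0.1242, 0.397]
ee_rot: [1.0, 0.017, 0.0, -0.0]
ft_force: [1.1, -0.3, -0.0]
grip_width: -0.004
grasp_force: 0.0
```

Call:
arm_command --plan '[{"dp": [9,-48,0],"spin": 0},{"dp": [0,0,0],"spin": 0},{"dp": [0,0,0],"spin": 0}]'

```text
clock: 7.2
position: [0.5118, 0.1717, 0.3964]
ee_rot: [1.0, 0.019, -0.0, -0.0]
ft_force: [0.5, -1.0, -0.6]
grip_width: 0.001
grasp_force: 0.0
```

Call:
arm_command --plan '[{"dp": [0,4,45],"spin": 0},{"dp": [0,0,45],"spin": 0},{"dp": [0,0,45],"spin": 0},{"dp": [0,0,41],"spin": 0},{"dp": [0,0,0],"spin": 0}]'

```text
clock: 7.7
position: [0.5102, 0.1639, 0.2159]
ee_rot: [1.0, 0.016, -0.004, 0.001]
ft_force: [-0.3, 0.1, 0.1]
grip_width: -0.002
grasp_force: 0.0
```

Call:
arm_command --plan '[{"dp": [0,0,0],"spin": 0},{"dp": [-7,0,0],"spin": 0},{"dp": [-7,0,0],"spin": 0},{"dp": [-7,0,0],"spin": 0},{"dp": [-5,0,0],"spin": 0}]'

```text
clock: 8.2
position: [0.4853, 0.1658, 0.2216]
ee_rot: [1.0, 0.018, 0.001, 0.0]
ft_force: [1.0, 0.6, -0.9]
grip_width: 0.002
grasp_force: 0.2
```

Call:
arm_command --plan '[{"dp": [-6,0,0],"spin": 0},{"dp": [-6,0,1],"spin": 0},{"dp": [-6,0,1],"spin": 0},{"dp": [0,0,0],"spin": 0}]'

```text
clock: 8.6
position: [0.4671, 0.1651, 0.2184]
ee_rot: [1.0, 0.018, -0.0, 0.0]
ft_force: [0.1, -0.0, 0.4]
grip_width: -0.001
grasp_force: 0.0
```

Run:
```python
from h import *
a=viewer.camera('top')[140:290,190:340];b=viewer.camera('side')[150:300,210:360]
cv2.imwrite('pics/f.png',cv2.resize(np.hstack([a,b]),None,fx=2.6,fy=2.6,interpolation=cv2.INTER_CUBIC))
```

```text
(no output)
```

View pics/f.png

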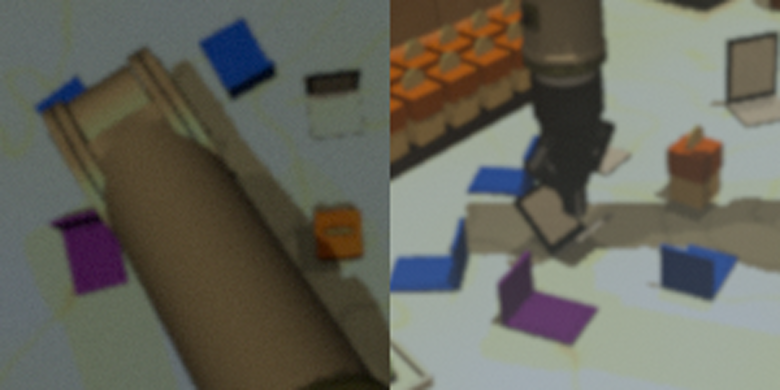

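The short holder is past its tipping point, with its upright leaning at side (550,218) and resting behind the finger. I'll keep moving forward to let it settle.

Call:
arm_command --plan '[{"dp": [-7,0,0],"spin": 0},{"dp": [-7,0,0],"spin": 0},{"dp": [-7,0,0],"spin": 0},{"dp": [-7,0,0],"spin": 0},{"dp": [-7,0,0],"spin": 0}]'

```text
clock: 9.2
position: [0.4323, 0.1639, 0.2187]
ee_rot: [1.0, 0.017, 0.0, 0.0]
ft_force: [-0.7, 1.4, -0.5]
grip_width: 0.0
grasp_force: 0.0
```

Call:
arm_command --plan '[{"dp": [-8,0,0],"spin": 0},{"dp": [-8,0,0],"spin": 0},{"dp": [0,0,0],"spin": 0},{"dp": [0,0,-30],"spin": 0},{"dp": [0,0,-45],"spin": 0}]'

```text
clock: 9.7
position: [0.4162, 0.1629, 0.2929]
ee_rot: [1.0, 0.018, -0.002, 0.0]
ft_force: [1.3, 1.0, 0.5]
grip_width: 0.006
grasp_force: 0.0
```

Call:
arm_command --plan '[{"dp": [0,0,-45],"spin": 0},{"dp": [0,50,-40],"spin": 0},{"dp": [0,50,-20],"spin": 0},{"dp": [-20,50,0],"spin": 0},{"dp": [-20,50,0],"spin": 0}]'

```text
clock: 10.2
position: [0.3855, -0.0179, 0.3893]
ee_rot: [1.0, 0.017, 0.001, 0.0]
ft_force: [0.7, -0.9, -0.3]
grip_width: 0.003
grasp_force: 0.0
```

Call:
arm_command --plan '[{"dp": [-20,50,0],"spin": 0},{"dp": [0,50,0],"spin": 0},{"dp": [0,50,0],"spin": 0},{"dp": [0,50,0],"spin": 0},{"dp": [0,0,0],"spin": 0}]'

```text
clock: 10.7
position: [0.3732, -0.2189, 0.3883]
ee_rot: [1.0, 0.013, -0.0, 0.001]
ft_force: [0.1, 0.8, 0.5]
grip_width: -0.002
grasp_force: 0.0
```

Run:
```python
from h import *
a=viewer.camera('top')[140:290,150:480];b=viewer.camera('side')[140:300,150:480]
cv2.imwrite('pics/g.png',cv2.resize(np.vstack([a,b]),None,fx=1.9,fy=1.9,interpolation=cv2.INTER_CUBIC))
for n in ('top','side'):
    for k in ['dessert_cup','standing_holder','left_dish','right_dish']:
        for r in finder.find_in(n,k)[:1]: print(n,k,np.round(r['position'],3),round(r['score'],2))
```

```text
top dessert_cup [ 0.421 -0.005  0.07 ] 0.82
top standing_holder [0.578 0.006 0.005] 0.75
top left_dish [0.472 0.442 0.007] 0.93
side dessert_cup [0.413 0.02  0.054] 0.79
side standing_holder [0.597 0.006 0.02 ] 0.75
side left_dish [0.464 0.458 0.013] 0.75
side right_dish [ 0.437 -0.4    0.011] 0.64
```

View pics/g.png

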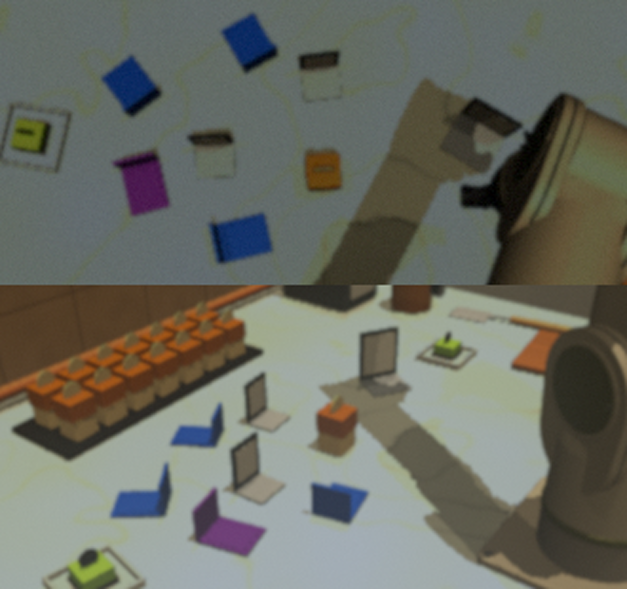

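Both holders stand, the short at side (245,465) and the tall at side (378,355). Their heels are about where they lay, the other things haven't moved and the arm is clear.

```bash
python3 -c "
from h import *
print(manip.hand_in())"
```

```text
the job is handed in; nothing more can be done
None
```

Both fallen holders stand upright on their feet about where they lay, nothing else on the counter visibly moved, and the job was handed in at about 11 s; no verdict came back.

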